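# Index a drill guide off a hidden hole with its locating pin

### The job

Peg the drill guide onto the hole already drilled in the batten, which is out of sight under the guide: take the locating pin out of the bit stand and put it through the guide's wide bushing until its nose rests on the batten. With only light pressure, slide pin and guide together along the batten, towards the guide's narrow drill sleeve, feeling for the hole; when the nose drops in, push the pin fully home, its collar on the guide, and let go. Do not mark the batten by pressing or forcing the pin, and leave the other tools where they are.

Things in the scene. Friction and masses are not known exactly. Their poses are not given: they have to be found in the camera images.
- pin: steel locating pin upright in the bit stand: shank 10 mm across, 40 mm long, its lowest 5 mm tapering to a flat nose 6 mm across; then a steel collar 20 mm across, 4 mm thick; then a black round handle 22 mm across, 50 mm long. Origin at the centre of the nose's end, z up along the pin (underside of the collar at z = 40 mm). About 80 g.
- pin_grip (a point): where to grip the pin: on its axis in the handle, 74 mm above the nose's end, 34 mm above the underside of the collar. While the pin pushes the guide along, rubbing in the bushing can carry up to about 4 N of a downward push, so press the nose on the batten with some 6 to 8 N to feel the hole
- stand: wooden drill-bit stand fixed to the bench, 50 x 100 x 46 mm, the pin in a plain hole (12 mm wide, 42 mm deep) at its centre with the collar resting on its top; four drill bits stand 7 mm proud, 32 to 40 mm to either side of the pin along the stand's y. Origin at the centre of its underside.
- guide: white plastic drill guide, 60 mm wide, 130 mm long, 22 mm thick, lying loose on the batten; two cheeks reach 18 mm down the batten's sides with 1 mm of play on each side, so it can only slide along. Origin at the centre of the block's underside (on the batten's top face), y along its length towards the end with the drill sleeve, z up. About 0.2 kg.
- guide_bush (a point): centre of the mouth of the guide's wide bushing (a plain straight hole 11.6 mm wide, right through), in the guide's top face 22 mm above the batten and 45 mm from the guide's origin towards its -y end. The hole in the batten is hidden under the guide, 15 to 62 mm from the bushing's first place towards the guide's +y.
- batten: grey-brown composite batten 44 mm wide, top 40 mm above the bench, held fast between two black end supports 54 mm high. Origin on the bench midway between them, y along the batten as the guide's y. One square-edged hole, 12 mm wide, 20 mm deep, on the top's centre line, at no set distance from this origin. Rigid; over 25 N from the pin, down or sideways, marks it.
- dispenser: push dispenser of stainless screws, clear, 68 mm across and 124 mm tall with a black plunger; leave it alone. Origin at the centre of its underside.
- acrylic_box: empty open clear acrylic box, 100 x 140 x 70 mm; leave it alone. Origin at the centre of its underside.
- square: steel square lying flat, blade 200 x 30 mm along its y, stock 115 mm long along its x; leave it alone. Origin under the middle of the blade.
Things that resemble listed ones, but are neither listed nor needed, are in the scene too. Of the things shaped like the guide, the white one is meant.

How it is judged (in metres and radians):
On the way:
1. the pin stands in the guide's bushing with its nose on the face of the batten (horizontal distance between pin and guide_bush below 0.004 m and height (world z) of pin between 0.037 and 0.042 m and contact force between pin and batten above 0.4 N), for 0.1 s.
At the end, for the whole second after the job is handed in: the pin is upright (within 3 degrees) through the guide's bushing and in the batten's hole, its collar on the guide (within 2.5 mm); the guide lies flat on the batten; both are at rest (horizontal distance between pin and guide_bush below 0.004 m and height (world z) of pin below 0.0225 m and angle between pin's own z axis and vertical below 0.06 rad and height (world z) of guide between 0.038 and 0.042 m and angle between guide's own z axis and vertical below 0.04 rad and z of pin in the frame of guide below -0.0155 m and x of guide in the frame of batten between -0.004 and 0.004 m and linear speed of each of pin, guide below 0.01 m/s); the robot touches nothing.
It fails at once if the batten is marked: more than 25 N between the pin and the batten (contact force between pin and batten above 25 N).
It fails at once if the dispenser, the acrylic box or the square is moved more than 15 mm (distance of any of dispenser, acrylic_box, square from where it was at the start of the episode above 0.015 m).
It also fails if it takes over 67 s, if anything falls off the work surface, if the arm or the gripper's body presses on something with over 40 N, if the wrist force passes 120 N, or if a joint passes its speed limit or range.

### The arm

A 7-joint arm with a two-finger parallel gripper is mounted at the origin on the work surface. World frame = base frame: x ahead of the robot, y to its left, z up, the work surface at z = 0. Lengths are in m, angles in degrees, forces in N, time in s.
With the tool pointing down it reaches from about 0.425 to 0.875 m from the base axis. Payload 4.7 kg.
Tool frame: the origin (TCP) lies at the very end of the fingers, on their centre line; the grasp point (between the pads) lies 19 mm behind it (env.grasp_offset is the distance from the TCP to the grasp point, in m); z points along the fingers, y is the line along which they close (so a half turn about z gives the same grasp; the last joint's range is limited). The gripper opens to 87 mm and grips with 3 to 60 N. Pads are 19 mm wide; open, the fingers measure 117 mm over their backs; the gripper's body (75 mm by 190 mm) begins 51 mm behind the grasp point.
Start: joints at [-68.463, 18.392, -4.016, 83.108, 1.295, 78.541, -3.26], TCP at [0.23, 0.608, 0.199] pointing down, gripper open.
Joint ranges: [-163.93, 163.93], [-17.29, 119.83], [-79.2, 71.16], [3.27, 140.29], [-89.18, 269.18], [5.43, 117.66], [-154.24, 154.24]. Speed limits (degrees/s): [147.25, 147.25, 180, 180, 180, 180, 180].

### API

Orientations are given as [roll, pitch, yaw] about the fixed x, y, z axes, in that order (R = Rz(yaw) Ry(pitch) Rx(roll)).
In Python, from cell import env gives the robot as it stands. The module is installed in compiled form; this text tells all that it offers.
- The arm moves only by the tool drive_tool, never from a script. Its argument "moves" is one flat list of numbers, 5 for each row, row after row: the shift along the tool's x, y, z in units of 40 mm (1.0 is 40 mm), then the turn about the tool's z in units of 10 degrees (1.0 is 10 degrees), then the finger opening in mm, from 0 to 87. A call has 1 to 5 rows; each row is the pose to reach, as a shift and turn from the pose commanded when the call began, along the tool's axes at that moment; what a row does not reach only later rows make up. A row lasts 1/8 s, in which the tool goes at most 62.5 mm and 10.7 degrees, less where a joint would pass 70% of its speed; a pose out of reach is approached as far as the arm can. A call with a gripper value outside its range is refused whole. The fingers move at their own pace and stop on an object; "squeeze" is the grip in N (left out, the last holds). Time passes only in rows, so rows that repeat a pose let the fingers close. It gives the time, the measured TCP pose, the force, the opening and the grip force at its end, in the units of the state.
- env.get_obs(): the state, without advancing time (a new reading comes with each control period).
- env.read_camera(name): name is "scene" or "side" or "wrist"; returns (picture, depth): 480x640x3 uint8, red, green, blue; 480x640 float32, m along the optical axis (not along the pixel's ray), 0 where there is no reading.
- env.camera_model(name): a dict with "K" (3x3 intrinsics, pixels), "k1" (the pictures are not rectified: a ray, as slopes to the right and down, at radius r is drawn at 1 + k1 r^2 times it, then the intrinsics apply), "rvec" (rotation vector, rad) and "tvec" (3), from world to camera coordinates, as OpenCV has them; the wrist camera has in their place "tool_from_camera" (4x4, takes a point from camera to tool coordinates, whose origin is the TCP and whose axes are the flange's). Camera axes: x right, y down, z forward; pixel columns grow to the right and rows downward; lengths in m; the calibration is good to about 2 mm. A picture is of the moment at which its call begins: read the wrist's pose just before it. camera_model takes no time and is no camera call.
- env.sign_off(): hands the job in; it is judged then, once.
The state is a dict: "time_s": time; "qpos": joint angles; "joint_velocities": joint speeds; "effort": joint torques, N m; "tool_pos": TCP position; "tool_rot": TCP orientation; "force": force on the tool from outside, world axes, zero at the start; "wrist_torque": the same for the moment, N m; "grip_width": finger opening in m; "grasp_force": force on a finger pad.
Only numpy, scipy, OpenCV 4.12 (cv2) and the standard library are available. Lean on these libraries where they do the work, as an engineer would, in place of code of your own. Each camera call takes 0.05 s, during which the arm holds its last target. There are 200 camera calls.

## Working session

There is one attempt and no reset: what is moved stays moved. The work goes in short steps, Python scripts to look and compute and a tool call to move; the robot and the scene stay as the last step left them, time stands still between calls to the robot, and variables do not carry over. Pictures are saved under pics/ and viewed, at most 10 in all, crops included, and the job is handed in when it is done.

Besides the shell and the picture viewer there is one more tool, called after "Request:" as name(argument=value, ...) on one line, values as JSON. drive_tool: Moves the arm, as the interface text tells. Its arguments: {"type":"object","properties":{"moves":{"type":"array","items":{"type":"number"}},"squeeze":{"type":"number"}},"required":["moves"]}

```bash
mkdir -p pics
cat > h.py <<'E'
import numpy as np, cv2
from scipy.spatial.transform import Rotation as R
from cell import env
def cam(n, obs=None):
    m=env.camera_model(n); K=np.array(m["K"]); k1=m["k1"]
    if "rvec" in m:
        Rw=cv2.Rodrigues(np.array(m["rvec"],float))[0]; t=np.array(m["tvec"],float).ravel()
        return K,k1,Rw.T,-Rw.T@t
    T=np.array(m["tool_from_camera"]); o=obs
    Rt=R.from_euler('xyz',o["tool_rot"],degrees=True).as_matrix()
    return K,k1,Rt@T[:3,:3],Rt@T[:3,3]+np.array(o["tool_pos"])
def ray(c,u,v):
    K,k1,Rc,o=c
    d=cv2.undistortPoints(np.array([[[u,v]]],float),K,np.array([k1,0,0,0.]))[0,0]
    return o,Rc@np.array([d[0],d[1],1])
def plane(c,u,v,z):
    o,d=ray(c,u,v); return o+d*(z-o[2])/d[2]
def dpt(c,u,v,D):
    o,d=ray(c,u,v); return o+d*D[int(round(v)),int(round(u))]
def proj(c,p):
    K,k1,Rc,o=c; q=Rc.T@(np.array(p)-o)
    x=cv2.projectPoints(q[None],np.zeros(3),np.zeros(3),K,np.array([k1,0,0,0.]))[0]
    return x.ravel()
def tri(c1,a,c2,b):
    o1,d1=ray(c1,*a);o2,d2=ray(c2,*b)
    A=np.stack([d1,-d2],1);s=np.linalg.lstsq(A,o2-o1,rcond=None)[0]
    p,q=o1+s[0]*d1,o2+s[1]*d2
    return (p+q)/2,np.linalg.norm(p-q)
E
cat > look.py <<'E'
import sys
from h import *
import pickle
for n in sys.argv[2:]:
    o=env.get_obs(); im,D=env.read_camera(n)
    cv2.imwrite(f"pics/{sys.argv[1]}_{n}.png",im[:,:,::-1]); pickle.dump((im,D,cam(n,o)),open(f"pics/{sys.argv[1]}_{n}.pkl","wb"))
print(o["time_s"],o["tool_pos"],o["tool_rot"],o["force"])
E
python3 look.py a scene side
```

```text
0.05 [0.22987613 0.60737995 0.19759085] [-1.79894690e+02  4.36181334e-03  1.59274525e+02] [-1.85146917e-04 -2.90666312e-01 -2.45207449e-01]
```

View pics/a_scene.png

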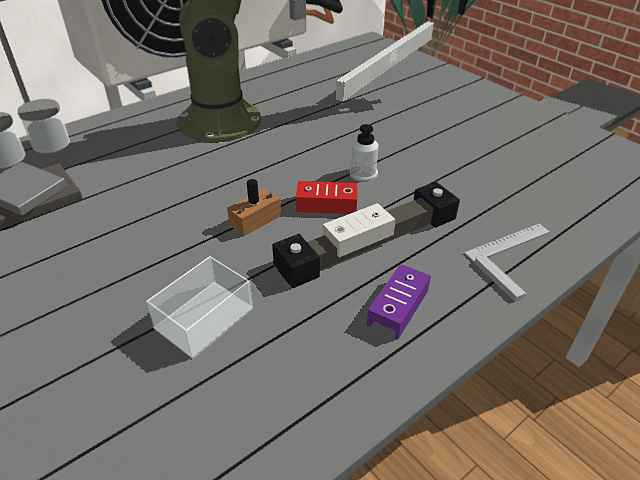

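View pics/a_side.png

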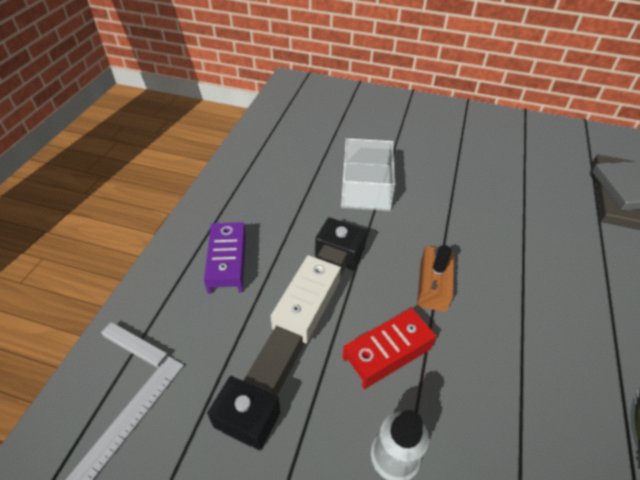

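The scene view shows the pin handle at about (253,192) in the stand, the white guide's wide bushing at about (341,230) and its sleeve at (376,214). The side view has the handle at (441,260), the bushing at (319,269) and the sleeve at (296,309).

```bash
cat > m.py <<'E'
from h import *
import pickle
S=pickle.load(open("pics/a_scene.pkl","rb")); T=pickle.load(open("pics/a_side.pkl","rb"))
for n,a,b in [("handle top",(252.5,183),(445,252)),("handle mid",(253,193),(441,260)),("bush",(341,230),(319,269)),("sleeve",(376,214),(296,309)),
  ("knob1",(295.5,247),(341,232)),("knob2",(437,191),(243,404)),("disp",(366,130),(407,428)),]:
    p,e=tri(S[2],a,T[2],b); print(n,p.round(4),round(e,4),dpt(S[2],*a,S[1]).round(3),dpt(T[2],*b,T[1]).round(3))
for n,a,z in [("bush",(341,230),.062),("sleeve",(376,214),.062)]: print(n,plane(S[2],*a,z).round(4))
for n,a,z in [("bush",(319,269),.062),("sleeve",(296,309),.062)]: print(n,plane(T[2],*a,z).round(4))
# black handle masks
for s,box in((S,(235,170,270,212)),(T,(425,235,465,285))):
    x0,y0,x1,y1=box; g=s[0][y0:y1,x0:x1].max(2)<45
    n,l,st,ce=cv2.connectedComponentsWithStats(g.astype(np.uint8)); print([(st[i]+np.array([x0,y0,0,0,0]),ce[i]+[x0,y0]) for i in range(1,n) if st[i,4]>20])
g=np.vstack([cv2.resize(S[0][165:275,220:420],None,fx=4,fy=4)[:300*2,:800][:300]])
a=cv2.resize(S[0][170:270,225:405],(720,400),interpolation=cv2.INTER_CUBIC); 
cv2.imwrite("pics/c.png",a[:,:,::-1])
E
python3 m.py
```

```text
handle top [ 0.4193 -0.1584  0.0953] 0.001 [ 0.426 -0.162  0.1  ] [ 0.419 -0.155  0.1  ]
handle mid [ 0.421  -0.1603  0.0722] 0.0007 [ 0.43  -0.165  0.079] [ 0.422 -0.151  0.083]
bush [ 0.6106 -0.0882  0.0621] 0.0046 [ 0.608 -0.083  0.057] [ 0.611 -0.095  0.055]
sleeve [ 0.6198 -0.0037  0.0645] 0.0011 [ 0.622 -0.005  0.066] [ 0.62  -0.005  0.063]
knob1 [ 0.5962 -0.1825  0.0597] 0.0005 [ 0.599 -0.185  0.063] [ 0.596 -0.18   0.062]
knob2 [0.6393 0.154  0.0606] 0.0 [0.64  0.153 0.062] [0.639 0.154 0.062]
disp [0.4304 0.1413 0.115 ] 0.0039 [0.443 0.127 0.126] [0.433 0.146 0.125]
bush [ 0.6128 -0.0872  0.062 ]
sleeve [ 0.6181 -0.0011  0.062 ]
bush [ 0.609 -0.09   0.062]
sleeve [ 0.62   -0.0056  0.062 ]
[(array([235, 170,  25,  11,  25]), array([247.  , 174.84])), (array([247, 179,  12,  25, 236]), array([252.28813559, 191.02118644]))]
[(array([434, 245,  17,  27, 282]), array([442.02836879, 257.80496454]))]
```

Request:
drive_tool(moves=[-1.3,-0.6,-0.25,-0.4,87,-2.6,-1.2,-0.5,-0.8,87,-3.9,-1.8,-0.75,-1.34,87,-5.2,-2.4,-1,-1.34,87,-6.5,-3,-1.25,-1.34,87])

```text
time_s: 0.72
tool_pos: [0.4318, 0.402, 0.2486]
tool_rot: [-180.0, -0.0, 172.7]
force: [-0.7, -0.3, 0.2]
grip_width: 0.087
grasp_force: 0.0
```

```bash
cat > go.py <<'E'
import sys
from h import *
# go.py x y z yaw : units needed to reach from measured pose
o=env.get_obs(); p=np.array(o["tool_pos"]); t=list(map(float,sys.argv[1:5]))
Rt=R.from_euler('xyz',o["tool_rot"],degrees=True).as_matrix()
d=Rt.T@(np.array(t[:3])-p); y=(o["tool_rot"][2]-t[3]+180)%360-180
print(o["time_s"],p.round(4),np.round(o["tool_rot"],2),"F",np.round(o["force"],2),"w",o["grip_width"],"-> units",(d/.04).round(3),"turn",round(y/10,3))
E
python3 go.py 0.50 -0.16 0.22 172.7
```

```text
0.725 [0.4318 0.402  0.2486] [-1.7999e+02 -1.0000e-02  1.7267e+02] F [-0.68 -0.28  0.18] w 0.08701710477824201 -> units [ -3.484 -13.718   0.719] turn -0.003
```

Request:
drive_tool(moves=[-1.2,-1,0,0,87,-2.2,-2.2,0,0,87,-3,-3.6,0,0,87,-3.4,-5,0,0,87,-3.6,-6.4,0,0,87])

```text
time_s: 1.35
tool_pos: [0.5412, 0.1287, 0.248]
tool_rot: [-180.0, -0.0, 172.6]
force: [-0.1, -0.8, 0.6]
grip_width: 0.0873
grasp_force: 0.0
```

Request:
drive_tool(moves=[0,-1.4,0,0,87,0,-2.8,0.2,0,87,0,-4.2,0.4,0,87,0,-5.6,0.7,0,87,0,-6.2,0.7,0,87])

```text
time_s: 1.98
tool_pos: [0.5074, -0.1186, 0.2196]
tool_rot: [-180.0, -0.1, 172.4]
force: [0.4, 0.3, -0.2]
grip_width: 0.0868
grasp_force: 0.0
```

```bash
python3 look.py b wrist; python3 go.py 0.42 -0.16 0.061 172.7
python3 - <<'E'
from h import *
import pickle
w=pickle.load(open("pics/b_wrist.pkl","rb"))[2]
print(w[3]); 
for p in [(.421,-.160,.1),(.611,-.089,.062),(.62,-.004,.062)]: print(proj(w,p))
E
```

```text
1.975 [ 0.50737035 -0.11858074  0.21957198] [-1.79954918e+02 -1.15042655e-01  1.72365596e+02] [ 0.3666644   0.3442411  -0.24392653]
2.025 [ 0.5073 -0.1212  0.2201] [-1.7987e+02 -6.0000e-02  1.7222e+02] F [-1.36 -2.49  0.03] w 0.08712864492032135 -> units [ 2.027 -1.248  3.983] turn -0.048
[ 0.43352915 -0.10832918  0.40598448]
[251.97388714 122.3635725 ]
[362.34408014 309.05798975]
[447.71282635 307.08284092]
```

View pics/b_wrist.png

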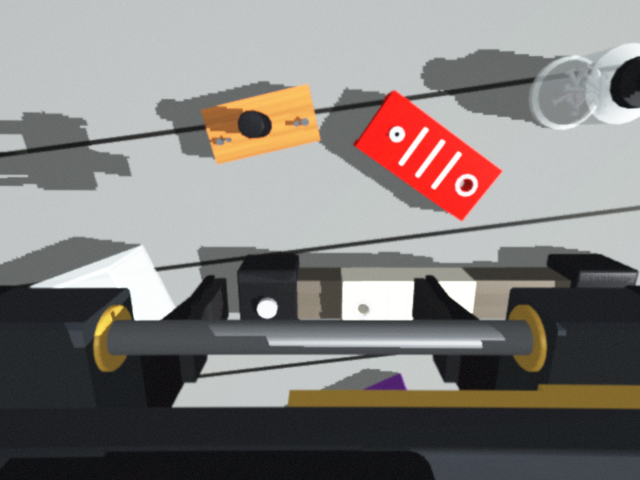

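The wrist view shows the handle top at about (252,122), which matches the prediction, and the bushing at (363,309). I'll settle, re-measure both from here, and compare.

```bash
python3 look.py c wrist
cat > b.py <<'E'
import sys
from h import *
import pickle
im,D,w=pickle.load(open(f"pics/{sys.argv[1]}_wrist.pkl","rb"))
def comp(mask,box,off=True):
    x0,y0,x1,y1=box; n,l,st,ce=cv2.connectedComponentsWithStats(mask[y0:y1,x0:x1].astype(np.uint8))
    return [(st[i,:2]+[x0,y0],st[i,2:],ce[i]+[x0,y0]) for i in range(1,n) if st[i,4]>12]
g=im.max(2)
for c in comp(g<60,(232,100,280,145)): print("handle",c)
p=D[110:140,235:275]; print("depth range",p.min(),p.max())
for c in comp((g<190),(345,298,412,320)): print("bush",c)
for t in [(251,121),(252,122)]: print(plane(w,*t,.1),dpt(w,*t,D))
cv2.imwrite("pics/%s_crop.png"%sys.argv[1],np.vstack([cv2.resize(im[95:150,225:290],(520,440),interpolation=2)[:300],cv2.resize(im[290:325,335:400],(520,280),interpolation=2)])[:,:,::-1])
E
python3 b.py c
```

```text
2.025 [ 0.50730607 -0.12115306  0.22010146] [-1.79868090e+02 -5.99442710e-02  1.72224282e+02] [-1.3580207  -2.48915254  0.03468312]
handle (array([242, 112]), array([ 32,  25, 621], dtype=int32), array([256.72302738, 123.98550725]))
depth range 0.0 0.35005236
bush (array([361, 303]), array([11, 10, 74], dtype=int32), array([365.87837838, 307.60810811]))
[ 0.41980521 -0.16320843  0.1       ] [ 0.41979011 -0.16326726  0.09965851]
[ 0.4206389  -0.16257561  0.1       ] [ 0.42065352 -0.1625156   0.10035253]
```

View pics/c_crop.png

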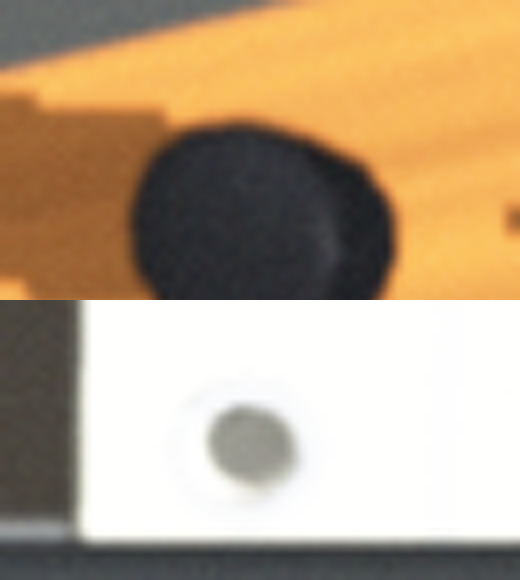

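The crop shows the handle's top disc centred at about (254.5,122.7) in the full picture, and the bushing at (366,307.8).

```bash
python3 - <<'E'
from h import *
import pickle
im,D,w=pickle.load(open("pics/c_wrist.pkl","rb"))
S=pickle.load(open("pics/a_scene.pkl","rb"))[2]; T=pickle.load(open("pics/a_side.pkl","rb"))[2]
print(plane(w,254.5,122.7,.1), plane(w,366,307.8,.062))
print(tri(w,(254.5,122.7),T,(444.8,250.5)),tri(w,(366,307.8),S,(341,230)),tri(w,(366,307.8),T,(319,269)))
E
python3 go.py 0.4225 -0.161 0.14 172.7
```

```text
[ 0.42141024 -0.16074263  0.1       ] [ 0.61051933 -0.08826446  0.062     ]
(array([ 0.42049293, -0.16131758,  0.09608565]), np.float64(0.0015351234139093812)) (array([ 0.61163224, -0.08737524,  0.06091201]), np.float64(0.001884290003628284)) (array([ 0.60878496, -0.08831363,  0.06455001]), np.float64(0.0007927545229050084))
2.075 [ 0.5081 -0.1184  0.2204] [-1.7995e+02 -3.0000e-02  1.7230e+02] F [-0.04 -0.17  0.02] w 0.08701146369434265 -> units [ 1.978 -1.341  2.012] turn -0.04
```

Request:
drive_tool(moves=[0.7,-0.45,0.6,-0.04,87,1.4,-0.9,1.2,-0.04,87,1.98,-1.34,2,-0.04,87,2.01,-1.34,2,-0.04,87,2.01,-1.34,2,-0.04,87])

```text
time_s: 2.7
tool_pos: [0.424, -0.1562, 0.1414]
tool_rot: [180.0, 0.1, 173.2]
force: [1.1, 0.1, 1.7]
grip_width: 0.0871
grasp_force: 0.0
```

```bash
python3 go.py 0.421 -0.161 0.061 172.7
```

```text
2.7 [ 0.424  -0.1562  0.1414] [1.7997e+02 9.0000e-02 1.7318e+02] F [1.06 0.09 1.67] w 0.08714996700374583 -> units [ 0.064 -0.129  2.009] turn 0.048
```

Request:
drive_tool(moves=[0,0,0.7,0,87,0,0,0.7,0,87,0,0,0.7,0,87])

```text
time_s: 3.08
tool_pos: [0.4241, -0.1572, 0.1139]
tool_rot: [-180.0, 0.1, 173.1]
force: [-0.3, 0.1, -0.3]
grip_width: 0.0867
grasp_force: 0.0
```

```bash
python3 go.py 0.421 -0.161 0.061 172.7; python3 look.py d scene; python3 go.py 0.421 -0.161 0.061 172.7
```

```text
3.075 [ 0.4241 -0.1572  0.1139] [-1.7998e+02  9.0000e-02  1.7313e+02] F [-0.26  0.06 -0.27] w 0.08665913394489473 -> units [ 0.068 -0.103  1.321] turn 0.043
3.075 [ 0.42412901 -0.15719313  0.11386098] [-1.79982017e+02  9.38854619e-02  1.73132804e+02] [-0.26085906  0.05543436 -0.27091407]
3.125 [ 0.4241 -0.1574  0.114 ] [-1.7999e+02  1.2000e-01  1.7312e+02] F [-0.43  0.52  0.09] w 0.0871882597109476 -> units [ 0.069 -0.1    1.324] turn 0.042
```

Request:
drive_tool(moves=[0.07,-0.1,0.4,0.04,87,0.07,-0.1,0.9,0.04,87,0.07,-0.1,1.32,0.04,87,0.07,-0.1,1.32,0.04,60,0.07,-0.1,1.32,0.04,40], squeeze=40)

```text
time_s: 3.75
tool_pos: [0.4197, -0.1614, 0.0602]
tool_rot: [-180.0, 0.0, 172.6]
force: [0.8, -0.2, 0.8]
grip_width: 0.0742
grasp_force: 0.0
```

Request:
drive_tool(moves=[0,0,0,0,15,0,0,0,0,15,0,0,0,0,15,0,0,0,0,15,0,0,0,0,15], squeeze=40)

```text
time_s: 4.38
tool_pos: [0.4195, -0.1611, 0.0599]
tool_rot: [180.0, 0.0, 172.7]
force: [-1.1, 0.3, -0.4]
grip_width: 0.0247
grasp_force: 0.0
```

```bash
python3 go.py 0.421 -0.161 0.061 172.7;python3 look.py e scene
```

```text
4.375 [ 0.4195 -0.1611  0.0599] [1.8000e+02 1.0000e-02 1.7267e+02] F [-1.1   0.29 -0.42] w 0.024691335311058882 -> units [-0.036  0.007 -0.028] turn -0.003
4.375 [ 0.41953133 -0.16110402  0.05988034] [1.79996210e+02 7.13595735e-03 1.72671318e+02] [-1.0963636   0.28542142 -0.42127976]
```

Request:
drive_tool(moves=[0,0,0,0,15,0,0,0,0,15,0,0,0,0,15], squeeze=40)

```text
time_s: 4.8
tool_pos: [0.4195, -0.1611, 0.0598]
tool_rot: [180.0, 0.0, 172.7]
force: [-0.3, -0.0, -0.2]
grip_width: 0.021
grasp_force: 40.0
```

Request:
drive_tool(moves=[0,0,-0.5,0,15,0,0,-1.2,0,15,0,0,-1.8,0,15,0,0,-2.2,0,15,0,0,-2.2,0,15], squeeze=40)

```text
time_s: 5.42
tool_pos: [0.4202, -0.1612, 0.1486]
tool_rot: [180.0, 0.1, 172.7]
force: [0.1, -1.1, -0.9]
grip_width: 0.0208
grasp_force: 40.0
```

```bash
python3 go.py 0.61 -0.088 0.15 172.7;python3 look.py f scene side; python3 go.py 0.61 -0.088 0.15 172.7
python3 - <<'E'
import cv2
a=cv2.imread("pics/f_scene.png")[100:250,200:400]; b=cv2.imread("pics/f_side.png")[170:320,380:580]
import numpy as np
cv2.imwrite("pics/f.png",np.hstack([cv2.resize(a,(400,300)),cv2.resize(b,(400,300))]))
E
```

```text
5.425 [ 0.4202 -0.1612  0.1486] [1.7999e+02 1.2000e-01 1.7267e+02] F [ 0.14 -1.14 -0.94] w 0.020795321274830254 -> units [-4.473  2.421 -0.026] turn -0.003
5.475 [ 0.4194497  -0.16102374  0.1476223 ] [1.79988344e+02 6.46620529e-03 1.72679709e+02] [ 0.37324917  0.19343952 -1.26910111]
5.525 [ 0.419  -0.1609  0.147 ] [ 1.7999e+02 -7.0000e-02  1.7268e+02] F [-0.87 -1.02 -0.91] w 0.020908410263710608 -> units [-4.504  2.417 -0.079] turn -0.002
```

View pics/f.png

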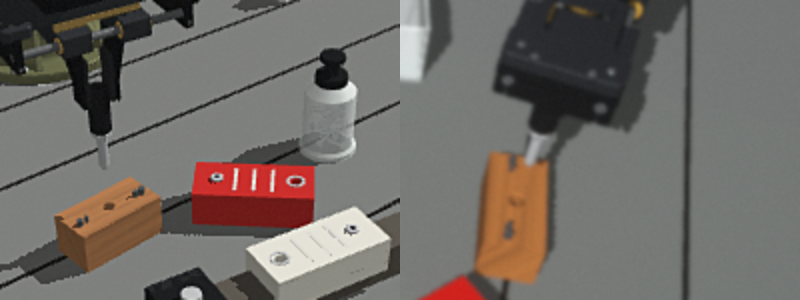

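The pin is out of the stand and hangs from the gripper. Its nose is at about (253,184) in the scene view and (445,251) in the side view. I'll check the nose position and the tilt against prediction.

Run:
```python
from h import *
import pickle
from scipy.optimize import least_squares
def edges(n,box,prn=True):
    im,D,c=pickle.load(open(f"pics/f_{n}.pkl","rb"))
    x0,y0,x1,y1=box; s=im[y0:y1,x0:x1].astype(int)
    return im,c
for n in("scene","side"):
    im,c=edges(n,(0,0,1,1))
    for z in(.093,.098,.11,.125,.133): print(n,z,proj(c,(.4195,-.161,z)).round(1))
im,c=edges("scene",(0,0,1,1))
for r in range(150,188,3): print(r,im[r,240:266].max(1))
im,c=edges("side",(0,0,1,1))
for r in range(232,256,3): print(r,im[r,436:462].max(1))
```

```text
scene 0.093 [251.4 184.3]
scene 0.098 [251.2 182.2]
scene 0.11 [250.7 177.3]
scene 0.125 [250.1 171. ]
scene 0.133 [249.7 167.6]
side 0.093 [444.5 251.9]
side 0.098 [445.2 249.9]
side 0.11 [446.8 245. ]
side 0.125 [449.  238.7]
side 0.133 [450.1 235.3]
150 [ 12  15  19  24  29  21  17  24  24  20  17  23  20  17  10  83  39  71
 147  56 138 132 129 128 128 129]
153 [ 68   3  11  16  25  26  19  18  24  19  21  25  18  16   2 116 135 129
 129 128 128 129 129 128 128 130]
156 [131 132 134 150   4  15  23  19  21  24  18  21  15  14  20  82 139 130
 127 127 128 129 128 129 129 129]
159 [128 129 132 141  72  10  18  19  23  20  16  24  23  22  17  82 141 130
 128 127 127 128 129 130 127 129]
162 [130 128 131 137 111   9  20  17  23  26  24  19  21  24  18  13 144 131
 128 127 128 129 128 129 128 128]
165 [127 130 128 132 145   0   9  16  18  20  14  19  20  14   7 100 137 130
 128 128 129 128 128 129 130 133]
168 [127 129 129 129 130 132 112 101 110 147 115 113 102 136 135 128 129 132
 134 138 144  78  83  22  11  75]
171 [130 127 127 128 130 129 129 134 105  98 101 105 126 163  76  50  
[... 783 characters left out ...]

  34  38  47  61  64  63  62  64]
238 [123 123 122 123 121 122 115  95  82 111 148 168 164 158 156 154 146 133
 120 112 110 107  84  67  64  65]
241 [123 124 121 122 123 120 108  87  98 140 167 176 174 161 146 130 122 124
 120 111  96  81  69  65  64  66]
244 [123 125 123 121 122 117 100 107 140 169 176 173 162 142 125 122 120 120
 109  86  68  64  62  69  86 105]
247 [ 98  98 112 115 114 105 112 139 166 176 172 158 135 116 115 114 103  84
  69  63  64  71  80  93 112 122]
250 [ 81 102 140 165 171 173 168 170 175 170 156 133 109  94  93 100 108 105
  84  64  67  76  97 114 119 122]
253 [100 119 141 162 172 174 175 173 169 168 165 167 171 170 171 173 172 146
 102  73  74  91 112 122 123 121]
```

Request:
drive_tool(moves=[-1.1,0.6,0,0,15,-2.2,1.2,0,0,15,-3.3,1.8,0,0,15,-4.2,2.3,0,0,15,-4.5,2.41,0.1,0,15])

```text
time_s: 6.15
tool_pos: [0.6116, -0.0862, 0.1417]
tool_rot: [-180.0, -0.1, 172.9]
force: [-0.6, -0.4, -0.9]
grip_width: 0.0208
grasp_force: 40.0
```

Request:
drive_tool(moves=[0,0,0.4,0,15,0,0,0.4,0,15,0,0,0.4,0,15,0,0,0.4,0,15])

```text
time_s: 6.65
tool_pos: [0.6102, -0.0889, 0.1286]
tool_rot: [180.0, 0.1, 172.6]
force: [0.6, 1.0, -0.3]
grip_width: 0.0209
grasp_force: 40.0
```

```bash
python3 go.py 0.6095 -0.088 0.122 172.7;python3 look.py g scene side;  python3 - <<'E'
import cv2
a=cv2.imread("pics/g_scene.png")[170:270,290:410]; b=cv2.imread("pics/g_side.png")[215:315,260:380]
import numpy as np
cv2.imwrite("pics/g.png",np.hstack([cv2.resize(a,(400,333),interpolation=2),cv2.resize(b,(400,333),interpolation=2)]))
E
python3 - <<'E'
import sys; sys.path.insert(0,'.')
from h import *
o=env.get_obs();p=np.array(o["tool_pos"])
for n in("scene","side"):
    c=cam(n); print(n,"nose pred",proj(c,p-[0,0,.054]).round(1),"bush pred",proj(c,(.6105,-.088,.062)).round(1))
E
```

```text
6.65 [ 0.6102 -0.0889  0.1286] [1.7997e+02 7.0000e-02 1.7262e+02] F [ 0.61  0.98 -0.28] w 0.020875562273237645 -> units [0.019 0.021 0.166] turn -0.008
6.7 [ 0.61032056 -0.08881981  0.12868581] [1.79971045e+02 7.33220257e-02 1.72639236e+02] [-0.69934122 -0.02889525 -0.83218125]
scene nose pred [339.8 224.6] bush pred [339.9 229.6]
side nose pred [318.  264.6] bush pred [317.7 269.7]
```

View pics/g.png

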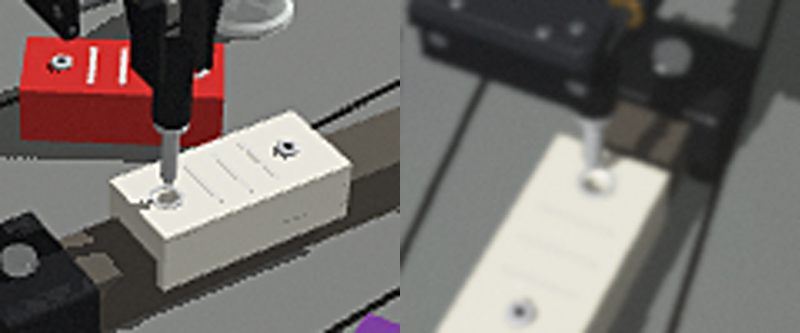

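Nose and bushing line up in both views: scene (168,180) over (167,197), side (597,168) over (598,181), in crop pixels. I'll go down gently.

Request:
drive_tool(moves=[0,0,0.1,0,15,0,0,0.2,0,15,0,0,0.3,0,15,0,0,0.4,0,15,0,0,0.4,0,15])

```text
time_s: 7.38
tool_pos: [0.6099, -0.0884, 0.1113]
tool_rot: [-180.0, -0.1, 172.7]
force: [-0.1, 0.7, -0.3]
grip_width: 0.0204
grasp_force: 40.0
```

Request:
drive_tool(moves=[0,0,0.08,0,15,0,0,0.16,0,15,0,0,0.24,0,15,0,0,0.3,0,15,0,0,0.3,0,15])

```text
time_s: 8.0
tool_pos: [0.6101, -0.0885, 0.0995]
tool_rot: [-180.0, -0.0, 172.7]
force: [0.3, 0.3, -1.6]
grip_width: 0.0207
grasp_force: 40.0
```

Nose is at about 0.0455 with no contact yet, so about 5 mm to go in small steps.

Request:
drive_tool(moves=[0,0,0.03,0,15,0,0,0.06,0,15,0,0,0.09,0,15,0,0,0.09,0,15])

```text
time_s: 8.5
tool_pos: [0.6102, -0.0885, 0.0961]
tool_rot: [-180.0, -0.0, 172.7]
force: [-0.5, 0.0, -1.4]
grip_width: 0.0209
grasp_force: 40.0
```

Request:
drive_tool(moves=[0,0,0.015,0,15,0,0,0.025,0,15,0,0,0.025,0,15])

```text
time_s: 8.88
tool_pos: [0.6103, -0.0885, 0.0953]
tool_rot: [180.0, 0.0, 172.7]
force: [-1.5, -1.0, -1.3]
grip_width: 0.0207
grasp_force: 40.0
```

Request:
drive_tool(moves=[0,0,0.02,0,15,0,0,0.02,0,15])

```text
time_s: 9.12
tool_pos: [0.6103, -0.0885, 0.0944]
tool_rot: [180.0, -0.0, 172.7]
force: [-0.9, -0.4, -0.0]
grip_width: 0.0207
grasp_force: 40.0
```

Request:
drive_tool(moves=[0,0,0.02,0,15,0,0,0.02,0,15])

```text
time_s: 9.38
tool_pos: [0.6105, -0.0885, 0.0938]
tool_rot: [180.0, 0.0, 172.7]
force: [-1.3, -0.7, 0.8]
grip_width: 0.0212
grasp_force: 40.0
```

Request:
drive_tool(moves=[0,0,0.02,0,15,0,0,0.02,0,15])

```text
time_s: 9.62
tool_pos: [0.6109, -0.0886, 0.0937]
tool_rot: [180.0, 0.1, 172.7]
force: [-1.8, -0.6, 4.2]
grip_width: 0.0211
grasp_force: 40.0
```

Request:
drive_tool(moves=[0,0,0.02,0,15,0,0,0.02,0,15])

```text
time_s: 9.88
tool_pos: [0.6114, -0.0886, 0.0936]
tool_rot: [180.0, 0.1, 172.7]
force: [-2.4, -1.3, 8.0]
grip_width: 0.0209
grasp_force: 40.0
```

Contact reads about 8 N net. Next I slide along tool +y in short calls and check the force each time.

Request:
drive_tool(moves=[0,0.03,-0.004,0,15,0,0.06,-0.004,0,15,0,0.09,-0.004,0,15,0,0.12,-0.004,0,15])

```text
time_s: 10.38
tool_pos: [0.6115, -0.087, 0.0936]
tool_rot: [-179.8, 0.1, 172.6]
force: [-3.2, -5.1, 6.8]
grip_width: 0.0209
grasp_force: 40.2
```

Request:
drive_tool(moves=[0,0.025,0,0,15,0,0.05,0,0,15,0,0.075,0,0,15,0,0.1,0,0,15])

```text
time_s: 10.88
tool_pos: [0.6118, -0.0848, 0.0936]
tool_rot: [-179.7, 0.2, 172.5]
force: [-3.2, -7.1, 6.6]
grip_width: 0.0208
grasp_force: 40.3
```

Request:
drive_tool(moves=[0.01,0.03,0,0,15,0.015,0.06,0,0,15,0.015,0.09,0,0,15,0.015,0.12,0,0,15])

```text
time_s: 11.38
tool_pos: [0.612, -0.0803, 0.0936]
tool_rot: [-179.7, 0.2, 172.5]
force: [-2.4, -7.2, 6.4]
grip_width: 0.0208
grasp_force: 40.3
```

Request:
drive_tool(moves=[0,0.025,0,0,15,0,0.05,0,0,15,0,0.075,0,0,15,0,0.1,0,0,15])

```text
time_s: 11.88
tool_pos: [0.6126, -0.0763, 0.0936]
tool_rot: [-179.7, 0.2, 172.5]
force: [-2.8, -7.4, 5.9]
grip_width: 0.0207
grasp_force: 40.3
```

Request:
drive_tool(moves=[0,0.025,0.004,0,15,0,0.05,0.008,0,15,0,0.075,0.008,0,15,0,0.1,0.008,0,15])

```text
time_s: 12.38
tool_pos: [0.6131, -0.073, 0.0936]
tool_rot: [-179.6, 0.2, 172.5]
force: [-2.2, -7.2, 7.8]
grip_width: 0.0207
grasp_force: 40.4
```

Request:
drive_tool(moves=[0,0.025,0,0,15,0,0.05,0,0,15,0,0.075,0,0,15,0,0.1,0,0,15])

```text
time_s: 12.88
tool_pos: [0.6137, -0.069, 0.0936]
tool_rot: [-179.6, 0.2, 172.5]
force: [-2.5, -8.0, 7.8]
grip_width: 0.0209
grasp_force: 40.4
```

Request:
drive_tool(moves=[0,0.025,0,0,15,0,0.05,0,0,15,0,0.075,0,0,15,0,0.1,0,0,15])

```text
time_s: 13.38
tool_pos: [0.6142, -0.0652, 0.0936]
tool_rot: [-179.6, 0.2, 172.5]
force: [-2.6, -8.2, 8.2]
grip_width: 0.0207
grasp_force: 40.4
```

Request:
drive_tool(moves=[0,0.025,0,0,15,0,0.05,0,0,15,0,0.075,0,0,15,0,0.1,0,0,15])

```text
time_s: 13.88
tool_pos: [0.6147, -0.0612, 0.0936]
tool_rot: [-179.6, 0.2, 172.5]
force: [-1.2, -8.6, 8.2]
grip_width: 0.0208
grasp_force: 40.4
```

Request:
drive_tool(moves=[0,0.025,0,0,15,0,0.05,0,0,15,0,0.075,0,0,15,0,0.1,0,0,15])

```text
time_s: 14.38
tool_pos: [0.6153, -0.0573, 0.0936]
tool_rot: [-179.6, 0.2, 172.5]
force: [-2.1, -7.5, 7.5]
grip_width: 0.0207
grasp_force: 40.4
```

Request:
drive_tool(moves=[0,0.025,0,0,15,0,0.05,0,0,15,0,0.075,0,0,15,0,0.1,0,0,15])

```text
time_s: 14.88
tool_pos: [0.6158, -0.0533, 0.0936]
tool_rot: [-179.6, 0.2, 172.5]
force: [-2.5, -7.8, 8.5]
grip_width: 0.0208
grasp_force: 40.4
```

Request:
drive_tool(moves=[0,0.025,0,0,15,0,0.05,0,0,15,0,0.075,0,0,15,0,0.1,0,0,15])

```text
time_s: 15.38
tool_pos: [0.6163, -0.0494, 0.0936]
tool_rot: [-179.6, 0.2, 172.5]
force: [-2.2, -7.1, 7.3]
grip_width: 0.0208
grasp_force: 40.4
```

Request:
drive_tool(moves=[0,0.025,0,0,15,0,0.05,0,0,15,0,0.075,0,0,15,0,0.1,0,0,15])

```text
time_s: 15.88
tool_pos: [0.6168, -0.0454, 0.0936]
tool_rot: [-179.6, 0.2, 172.5]
force: [-2.1, -8.6, 7.5]
grip_width: 0.0207
grasp_force: 40.4
```

Request:
drive_tool(moves=[0,0.025,0,0,15,0,0.05,0,0,15,0,0.075,0,0,15,0,0.1,0,0,15])

```text
time_s: 16.38
tool_pos: [0.6173, -0.0414, 0.0936]
tool_rot: [-179.6, 0.2, 172.5]
force: [-1.4, -8.9, 8.2]
grip_width: 0.021
grasp_force: 40.4
```

Request:
drive_tool(moves=[0,0.025,0,0,15,0,0.05,0,0,15,0,0.075,0,0,15,0,0.1,0,0,15])

```text
time_s: 16.88
tool_pos: [0.6178, -0.0374, 0.0935]
tool_rot: [-179.6, 0.2, 172.5]
force: [-1.3, -8.6, 8.0]
grip_width: 0.0208
grasp_force: 40.4
```

Request:
drive_tool(moves=[0,0.025,0,0,15,0,0.05,0,0,15,0,0.075,0,0,15,0,0.1,0,0,15])

```text
time_s: 17.38
tool_pos: [0.6177, -0.0298, 0.0921]
tool_rot: [-179.9, 0.1, 172.6]
force: [-0.8, -3.7, 1.7]
grip_width: 0.0209
grasp_force: 40.1
```

Request:
drive_tool(moves=[0,0.025,0,0,15,0,0.05,0,0,15,0,0.075,0,0,15,0,0.1,0,0,15])

```text
time_s: 17.88
tool_pos: [0.6179, -0.0275, 0.0919]
tool_rot: [-179.7, 0.0, 172.6]
force: [-0.8, -8.5, 3.2]
grip_width: 0.0209
grasp_force: 40.3
```

The pin dropped at y ≈ -0.03. I'll relax the sideways push and press down lightly.

Request:
drive_tool(moves=[0,-0.05,0,0,15,0,-0.1,0.02,0,15,0,-0.1,0.05,0,15,0,-0.1,0.05,0,15])

```text
time_s: 18.38
tool_pos: [0.6183, -0.0287, 0.0908]
tool_rot: [-179.9, 0.1, 172.6]
force: [-1.2, -5.7, 7.6]
grip_width: 0.0211
grasp_force: 40.2
```

Request:
drive_tool(moves=[0.005,-0.04,0,0,15,0.01,-0.08,0,0,15,0.01,-0.08,0,0,15,0.01,-0.08,0,0,15])

```text
time_s: 18.88
tool_pos: [0.6169, -0.03, 0.0899]
tool_rot: [180.0, 0.0, 172.7]
force: [-0.8, -2.7, 2.5]
grip_width: 0.0207
grasp_force: 40.0
```

Nose is about 4 mm down and the sideways force is fading. I'll push down in small steps and keep easing back.

Request:
drive_tool(moves=[0.005,-0.02,0.02,0,15,0.005,-0.04,0.05,0,15,0.005,-0.04,0.08,0,15,0.005,-0.04,0.08,0,15])

```text
time_s: 19.38
tool_pos: [0.6163, -0.0312, 0.0864]
tool_rot: [180.0, -0.0, 172.7]
force: [0.0, -0.3, 2.6]
grip_width: 0.0209
grasp_force: 40.0
```

Request:
drive_tool(moves=[0,0,0.05,0,15,0,0,0.1,0,15,0,0,0.15,0,15,0,0,0.2,0,15,0,0,0.2,0,15])

```text
time_s: 20.0
tool_pos: [0.6161, -0.0316, 0.0782]
tool_rot: [180.0, -0.0, 172.7]
force: [0.3, 0.7, 0.1]
grip_width: 0.0208
grasp_force: 40.0
```

Request:
drive_tool(moves=[0,0,0.03,0,15,0,0,0.05,0,15,0,0,0.05,0,15])

```text
time_s: 20.38
tool_pos: [0.6162, -0.0318, 0.0765]
tool_rot: [180.0, -0.0, 172.7]
force: [0.7, -0.1, 0.8]
grip_width: 0.0208
grasp_force: 40.0
```

Request:
drive_tool(moves=[0,0,0.02,0,15,0,0,0.04,0,15,0,0,0.04,0,15])

```text
time_s: 20.75
tool_pos: [0.6166, -0.0318, 0.0759]
tool_rot: [180.0, 0.0, 172.7]
force: [-0.5, 1.9, 4.6]
grip_width: 0.0209
grasp_force: 40.0
```

The collar is seated, matching the predicted height of 0.0758, with contact force rising. I'll release and lift.

Request:
drive_tool(moves=[0,0,0,0,40,0,0,0,0,60,0,0,0,0,60,0,0,0,0,60,0,0,0,0,60])

```text
time_s: 21.38
tool_pos: [0.6163, -0.032, 0.075]
tool_rot: [-180.0, -0.0, 172.7]
force: [-0.2, -0.1, 0.4]
grip_width: 0.0574
grasp_force: 0.0
```

Request:
drive_tool(moves=[0,0,-0.5,0,60,0,0,-1.2,0,60,0,0,-2,0,60,0,0,-3,0,60,0,0,-3,0,60])

```text
time_s: 22.0
tool_pos: [0.6191, -0.0325, 0.2007]
tool_rot: [179.9, 0.5, 172.7]
force: [-0.3, 0.5, -0.2]
grip_width: 0.0596
grasp_force: 0.0
```

```bash
python3 look.py k scene side;  python3 - <<'E'
import cv2, numpy as np
a=cv2.imread("pics/k_scene.png")[140:290,260:460]; b=cv2.imread("pics/k_side.png")[200:350,230:430]
cv2.imwrite("pics/k.png",np.hstack([cv2.resize(a,(400,300)),cv2.resize(b,(400,300))]))
E
```

```text
22.05 [ 0.61779424 -0.03222623  0.19824245] [179.93587509   0.28406059 172.66072184] [-1.36456359 -0.19287398 -0.26073606]
```

View pics/k.png

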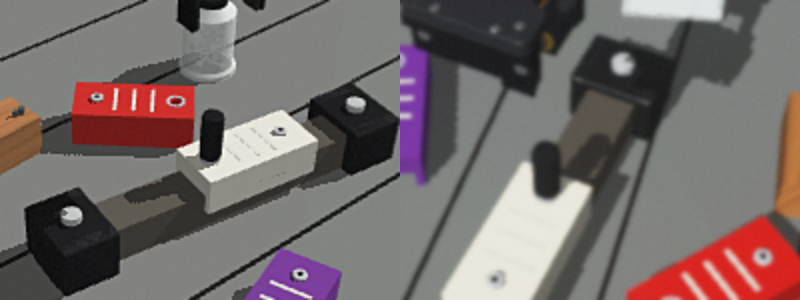

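The pin stands upright in the bushing, with its handle top at (366,196) in the scene view and (502,273) in the side view. The gripper is clear. One height check, then I hand in.

Run:
```python
from h import *
import pickle
S=pickle.load(open("pics/k_scene.pkl","rb")); T=pickle.load(open("pics/k_side.pkl","rb"))
D=S[1]; zs=[dpt(S[2],u,v,D)[2] for u in range(362,371) for v in range(193,200)]; print("top z (expect .116)",np.percentile(zs,[50,90,97]).round(4), tri(S[2],(366,196.5),T[2],(303,273)))
print(env.sign_off())
```

```text
top z (expect .116) [0.1163 0.1181 0.1186] (array([ 0.61750193, -0.03264528,  0.11915852]), np.float64(0.0011888108513380944))
the job is handed in; nothing more can be done
None
```

The pin is fully home through the guide's bushing and in the batten's hole, its collar on the guide by the height check, released and with the gripper clear; the job was handed in at about 22 s, and `env.sign_off()` gave no verdict.

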